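# Open the tight nose-pad pot in the bench stand

## Robot

A 6-joint arm with a two-finger parallel gripper is mounted at the origin on the work surface. World frame = base frame: x ahead of the robot, y to its left, z up, the work surface at z = 0. Lengths are in m, angles in rad, forces in N, time in s.
With the tool pointing down it reaches from about 0.35 to 0.975 m from the base axis. Payload 7.1 kg.
Tool frame: the origin (TCP) lies midway between the tips of the shut fingers; the grasp point (between the pads) lies 19 mm behind it; z points along the fingers, y is the line along which they close (so a half turn about z gives the same grasp; the last joint's range is limited). The gripper opens to 88 mm and grips with 3 to 60 N. Pads are 20 mm wide; open, the fingers measure 115 mm over their backs; the gripper's body (75 mm by 178 mm) begins 61 mm behind the grasp point.
Start: joints at [1.117, 0.423, 1.63, -0, 1.089, -0.019], TCP at [0.263, 0.567, 0.223] pointing down, gripper open.
Joint ranges: [-3, 3], [-0.9, 2.11], [0.09, 2.58], [-1.31, 4.45], [0.11, 2.69], [-2.54, 2.54]. Speed limits (rad/s): [2.39, 2.39, 3.01, 3.14, 3.14, 3.14].

## Interface

Orientations are given as a unit quaternion [w, x, y, z].
In Python, from station import move_pose, movel, movej, command_gripper, wait, inverse_kinematics, read_camera, camera_info, MotionError, job_done, get_time, get_joint_pos, get_qvel, get_effort, get_tcp_pos, get_ee_rot, get_ft_force, get_ft_torque, get_grip_width, get_finger_force gives the robot as it stands. Calls block until the motion is done:
- move_pose(position, orientation): joint-space move of the TCP to a pose.
- movel(position, frame=None, v=0.15, until_force=None): straight line of the TCP; frame=None keeps the orientation; v is the mean speed in m/s. With until_force (N) it stops when the force on the tool has changed by that much, and returns True; else False.
- movej(angles): joint-space move.
- command_gripper(opening): opening from 0.0 (shut) to 1.0 (fully open); the grip force is fixed at half the most; returns when the fingers have stopped.
- wait(seconds).
- inverse_kinematics(position, orientation): joint angles nearest the present ones, or None.
- read_camera(name): name is "side" or "top" or "wrist"; returns the picture (480x640x3 uint8, red, green, blue); there is no depth.
- camera_info(name): a dict with "intrinsics" (3x3 intrinsics, pixels), "T" (4x4, takes a point from camera to world coordinates); the wrist camera has in their place "tool_from_camera" (4x4, takes a point from camera to tool coordinates, whose origin is the TCP and whose axes are the flange's). Camera axes: x right, y up, looking along -z (the intrinsics and any distortion apply to the point x, -y, -z); pixel columns grow to the right and rows downward; lengths in m; the calibration is good to about 2 mm. A picture is of the moment at which its call begins: read the wrist's pose just before it. camera_info takes no time and is no camera call.
A pose or a line that the arm cannot do raises MotionError and nothing moves.
- job_done(): hands the job in; it is judged then, once.
Readings, each from a call of its own:
- get_time(): time.
- get_joint_pos(): joint angles.
- get_qvel(): joint speeds.
- get_effort(): joint torques, N m.
- get_tcp_pos(): TCP position.
- get_ee_rot(): TCP orientation.
- get_ft_force(): force on the tool from outside, world axes, zero at the start.
- get_ft_torque(): the same for the moment, N m.
- get_grip_width(): opening from 0.0 (shut) to 1.0 (fully open).
- get_finger_force(): force on a finger pad.
Only numpy, scipy, OpenCV 4.12 (cv2) and the standard library are available. Lean on these libraries where they do the work, as an engineer would, in place of code of your own. Each camera call takes 0.05 s, during which the arm holds its last target. There are 200 camera calls.

## Task

The larger of the two square glass pots has its aluminium lid screwed on tight. Set that pot down gently, upright and fully home, in the pocket of the wooden stand that it fits, so that it cannot turn; then unscrew its lid, lift the lid straight up off the threads and finish still holding it level about a finger's breadth above the open neck, with the pot left sitting in its pocket. Leave the small pot and the other things on the counter where they are.

Things in the scene. Friction and masses are not known exactly. Their poses are not given: they have to be found in the camera images.
- pot: Larger square clear-glass pot of white nose pads, 0.16 to 0.28 kg, standing on the counter with its lid on. Body 56 x 56 mm, 46 mm high to the shoulder, flat sides facing its x and y axes, heel bevelled 4 mm all round at the foot. 70 mm high with the lid shut. Origin: centre of its underside, z up. Can be carried by the body's sides or by the shut lid.
- pot_rim (a point): Centre of the larger pot's mouth, on its axis at rim height, 65 mm above the pot's underside. The round neck is 38 mm in diameter, 46 mm over its threads, and rises from the shoulder (46 mm) to this rim.
- lid: Ribbed aluminium screw lid of the larger pot, round, 54 mm in diameter, 20 mm high, 65 g. Origin: centre of its open lower edge, z up; shut, 50 to 51 mm above the pot's underside, 4 mm above the shoulder, overlapping the neck by 15 mm. Unscrews anticlockwise seen from above, at constant height (its springy liner then pushes up with 10 to 15 N); 0.2 to 0.4 N m; stays where it is left.
- lid_edge (a point): Point on the lid's lower edge on its +x side, 27 mm from its axis. Lid yaw minus pot yaw: hard shut 0 rad, found at 0.05 to 0.35, threads clear at about 1.35, a stop is met at about 1.78; between those the lid lifts straight off (1.4 rad from as found suits every start; do not lift while forcing it against the stop). Pulled up sooner it takes the pot with it.
- stand: Beech bottle stand screwed to the counter, 96 mm (its x) by 166 mm (its y) by 28 mm high, with two square pockets 20 mm deep, sides along its x and y. Origin: centre of its underside.
- pocket_large (a point): Centre of the floor of the stand's larger pocket, 60 x 60 mm, 38 mm to the stand's +y side, 8 mm above the counter. It fits the larger pot with 2 mm to spare on each side, in any of four quarter turns, and keeps it from turning.
- pocket_small (a point): Centre of the floor of the stand's smaller pocket, 46 x 46 mm, 38 mm to the stand's -y side, 8 mm above the counter. Stays empty.
- small_pot: Bystander: smaller square glass pot of the same make, 42 x 42 mm, 55 mm high with its aluminium lid (40 mm across). Origin: centre of its underside. It and the larger pot may have swapped places.
- bottle: Bystander: empty glass bottle with glass stopper, 48 mm diameter, 96 mm high, standing. Origin: centre of its underside.
- plier: Bystander: steel pad-arm plier lying flat, 140 mm long (its x, jaws to +x), 52 mm wide, 12 mm high. Origin: on the counter near its middle.
- frame: Bystander: folded purple acetate cat-eye frame lying in the slate tray, 140 mm (its x) by 52 mm, 22 mm high. Origin: centre of its underside.
- tray: Fixed grey slate tray, 210 mm (its x) by 120 mm, 16 mm high. Origin: centre of its underside.
- warmer: Fixed frame warmer, a white steel case 200 mm (its x) by 170 mm, 110 mm high, black toggle switch on its -x face. Origin: centre of its underside. Not used.
Not all that is in view belongs to the job. What is shaped like the lid but orange is not meant.

How it is judged:
On the way:
1. the larger pot stands upright and fully down in the larger pocket, let go, with its lid still screwed on (horizontal distance between pot and pocket_large below 0.006 m and z of pot in the frame of pocket_large below 0.003 m and angle between pot's own z axis and vertical below 0.06 rad and contact force between the fingers and pot below 0.1 N and z of lid in the frame of pot below 0.054 m and y of lid_edge in the frame of pot below 0.016 m), for 0.2 s.
At the end, for the whole second after the job is handed in: The larger pot sits upright on the floor of the larger pocket (within 6 mm of its centre, raised less than 3 mm, tilted less than 0.06 rad), and the gripper holds the lid still, off the pot, its lower edge 3 to 45 mm above the rim, within 20 mm of the neck's axis and level within 0.2 rad (horizontal distance between pot and pocket_large below 0.006 m and z of pot in the frame of pocket_large below 0.003 m and angle between pot's own z axis and vertical below 0.06 rad and z of lid in the frame of pot_rim between 0.003 and 0.045 m and horizontal distance between lid and pot_rim below 0.02 m and angle between lid's own z axis and vertical below 0.2 rad and contact force between the fingers and lid above 1 N and contact force between lid and pot below 0.1 N and linear speed of lid below 0.03 m/s); the arm keeps its last pose, push and grip.
It fails at once if the larger pot is tipped over (angle between pot's own z axis and vertical above 0.7 rad).
It fails at once if the larger pot is let fall (moves faster than 0.45 m/s while neither it nor its lid is gripped) (linear speed of pot above 0.45 m/s and contact force between the fingers and pot below 2 N and contact force between the fingers and lid below 2 N).
It fails at once if the small pot, bottle, plier or frame is disturbed by more than 30 mm (distance of any of small_pot, bottle, plier, frame from where it was at the start of the episode above 0.03 m).
It also fails if it takes over 48 s, if anything falls off the work surface, if the arm or the gripper's body presses on something with over 40 N, if the wrist force passes 120 N, or if a joint passes its speed limit or range.

## Working session

There is one attempt and no reset: what is moved stays moved. The work goes in short steps, each a Python script; the robot and the scene stay as the last script left them, time stands still between calls to the robot, and variables do not carry over. Pictures are saved under pics/ and viewed, at most 10 in all, crops included, and the job is handed in when it is done.

```bash
mkdir -p pics; ls
python3 - <<'E'
from station import *
import cv2,numpy as np
for n in("top","side"):
    cv2.imwrite(f"pics/{n}0.png",read_camera(n)[:,:,::-1]); c=camera_info(n); print(n,{k:np.round(v,4).tolist() if not isinstance(v,str) else v for k,v in c.items()})
print(camera_info("wrist"),get_time(),get_ee_rot())
E
```

```text
pics
top {'intrinsics': [[490.9816, 0.0, 322.3938], [0.0, 490.9816, 247.1994], [0.0, 0.0, 1.0]], 'T': [[0.0149, 0.9914, -0.1304, 0.4048], [-0.9999, 0.0149, -0.0007, -0.0044], [0.0013, 0.1304, 0.9915, 1.2128], [0.0, 0.0, 0.0, 1.0]]}
side {'intrinsics': [[497.1056, 0.0, 324.2985], [0.0, 497.1056, 244.4581], [0.0, 0.0, 1.0]], 'T': [[0.9483, 0.2361, -0.2121, 0.3328], [-0.3174, 0.7124, -0.6259, -0.7347], [0.0033, 0.6609, 0.7505, 0.9409], [0.0, 0.0, 0.0, 1.0]]}
{'intrinsics': array([[406.10455099,   0.        , 319.90316   ],
       [  0.        , 406.10455099, 247.47356421],
       [  0.        ,   0.        ,   1.        ]]), 'tool_from_camera': array([[-2.64635060e-04,  9.62256718e-01,  2.72143230e-01,
         7.53640310e-02],
       [ 9.99999879e-01,  1.41722813e-04,  4.71300718e-04,
         3.12078951e-04],
       [ 4.14943378e-04,  2.72143322e-01, -9.62256639e-01,
        -1.62089086e-01],
       [ 0.00000000e+00,  0.00000000e+00,  0.00000000e+00,
         1.00000000e+00]])} 0.1 [-1.55866671e-04  2.15707626e-01  9.76457758e-01 -6.66039582e-04]
```

View pics/top0.png

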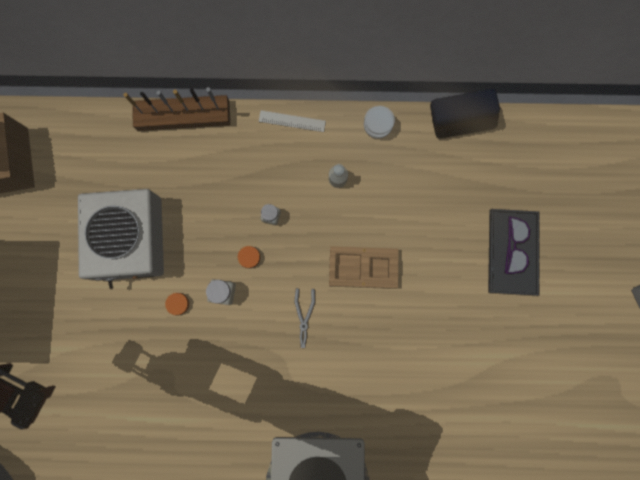

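View pics/side0.png

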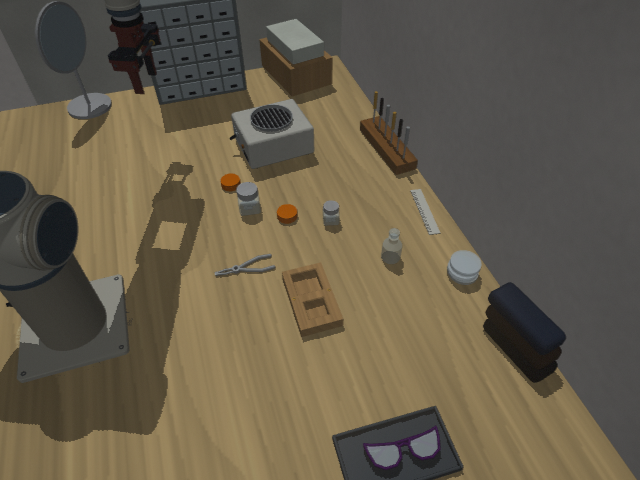

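Top view: candidates are lid-and-glass pots at (220,292) and (270,214). Orange discs at (249,257) and (177,304) are decoys. The pot at (220,292) is visibly larger, so it fits the description. The stand is at (364,267), with its larger pocket on the left at about (348,266). I'll confirm this in an enlarged crop.

```bash
cat > h.py <<'E'
from station import *
import cv2,numpy as np
from scipy.spatial.transform import Rotation as R
def quat(yaw): # tool down, tool y axis (closing line) at angle yaw in world
    q=R.from_matrix(np.array([[-np.sin(yaw)*-1,np.cos(yaw),0],[-np.cos(yaw),np.sin(yaw),0],[0,0,-1]]).T.T).as_quat()
    return [q[3],q[0],q[1],q[2]]
def tool_T():
    w,x,y,z=get_ee_rot(); T=np.eye(4); T[:3,:3]=R.from_quat([x,y,z,w]).as_matrix(); T[:3,3]=get_tcp_pos(); return T
def px2w(uv,z,K,T):
    d=np.linalg.inv(K)@[uv[0],uv[1],1.]; d=T[:3,:3]@[d[0],-d[1],-d[2]]
    return T[:3,3]+d*(z-T[2,3])/d[2]
def w2px(p,K,T):
    c=T[:3,:3].T@(np.asarray(p,float)-T[:3,3]); c=K@[c[0],-c[1],-c[2]]; return c[:2]/c[2]
def cam(n):
    c=camera_info(n); return c["intrinsics"],c["T"] if n!="wrist" else tool_T()@c["tool_from_camera"]
E
python3 - <<'E'
from h import *
K,T=cam("top")
for n,uv,z in [("big",(219,292),.07),("small",(270,213),.055),("pl",(348,266),.008),("o1",(249,257),.02),("o2",(177,304),.02),("stL",(331,267),.028),("stR",(399,268),.028)]: print(n,px2w(uv,z,K,T).round(3))
q=quat(.3);print(R.from_quat([q[1],q[2],q[3],q[0]]).as_matrix().round(2)); print(tool_T().round(2))
t=cv2.imread("pics/top0.png");s=cv2.imread("pics/side0.png")
f=lambda a,x,y,w,h,k:cv2.resize(a[y:y+h,x:x+w],None,fx=k,fy=k,interpolation=cv2.INTER_CUBIC)
cv2.imwrite("pics/crop.png",np.vstack([np.hstack([f(t,190,190,100,75*2-25,4),]+[f(s,220,170,100,125,4)])]))
E
```

```text
big [0.447 0.235 0.07 ]
small [0.638 0.123 0.055]
pl [ 0.518 -0.067  0.008]
o1 [0.535 0.175 0.02 ]
o2 [0.418 0.345 0.02 ]
stL [ 0.513 -0.025  0.028]
stR [ 0.513 -0.19   0.028]Traceback (most recent call last):
  File "<stdin>", line 4, in <module>
  File "h.py", line 5, in quat
    q=R.from_matrix(np.array([[-np.sin(yaw)*-1,np.cos(yaw),0],[-np.cos(yaw),np.sin(yaw),0],[0,0,-1]]).T.T).as_quat()
      ~~~~~~~~~~~~~^^^^^^^^^^^^^^^^^^^^^^^^^^^^^^^^^^^^^^^^^^^^^^^^^^^^^^^^^^^^^^^^^^^^^^^^^^^^^^^^^^^^^^^
  File "scipy/spatial/transform/_rotation.pyx", line 1143, in scipy.spatial.transform._rotation.Rotation.from_matrix
ValueError: Non-positive determinant (left-handed or null coordinate frame) in rotation matrix 0: [[ 0.29552021  0.95533649  0.        ]
 [-0.95533649  0.29552021  0.        ]
 [ 0.          0.         -1.        ]].
```

```bash
python3 - <<'E'
s=open('h.py').read().split('\n')
s[4]="    s,c=np.sin(yaw),np.cos(yaw); q=R.from_matrix([[-s,c,0],[c,s,0],[0,0,-1]]).as_quat()"
open('h.py','w').write('\n'.join(s))
E
python3 - <<'E'
from h import *
T0=tool_T(); print(T0.round(3)); yaw0=np.arctan2(T0[1,1],T0[0,1]); print("yaw0",yaw0)
t=cv2.imread("pics/top0.png");s=cv2.imread("pics/side0.png")
f=lambda a,x,y,w,h,k:cv2.resize(a[y:y+h,x:x+w],None,fx=k,fy=k,interpolation=cv2.INTER_CUBIC)
cv2.imwrite("pics/crop.png",np.hstack([f(t,190,190,100,125,4),f(s,220,170,100,125,4)]))
q=quat(-np.pi/2)
for n,p in(("pot",(.447,.235,.24)),("stand",(.515,-.069,.22))):
    move_pose(p,q); K,T=cam("wrist"); np.savez(f"w_{n}.npz",K=K,T=T)
    cv2.imwrite(f"pics/w_{n}.png",read_camera("wrist")[:,:,::-1]); print(get_time(),get_joint_pos().round(2) if hasattr(get_joint_pos(),'round') else get_joint_pos(),get_tcp_pos())
E
```

```text
[[-0.907  0.421 -0.001  0.263]
 [ 0.421  0.907 -0.001  0.566]
 [ 0.    -0.001 -1.     0.222]
 [ 0.     0.     0.     1.   ]]
yaw0 1.1359633185577869
1.9333 [0.46 0.22 1.88 0.   1.04 2.03] [0.4469469  0.23543846 0.23999187]
3.175 [-0.15  0.27  1.86  0.    1.01  1.42] [ 0.51509486 -0.06790221  0.22007046]
```

View pics/crop.png

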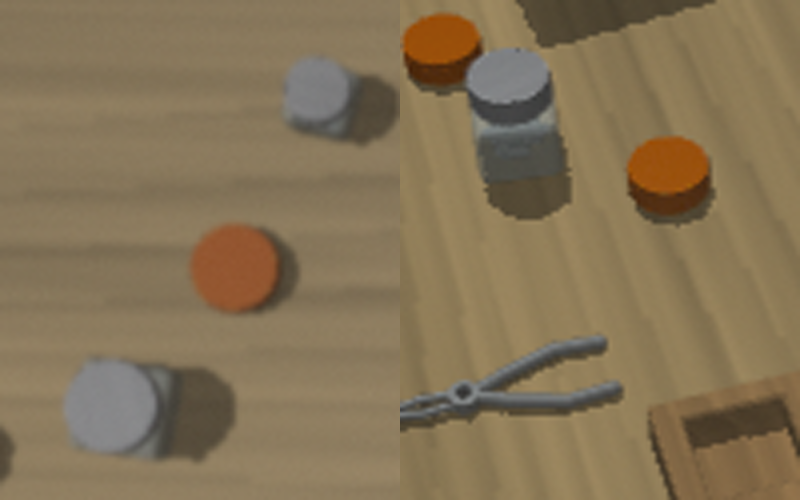

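View pics/w_pot.png

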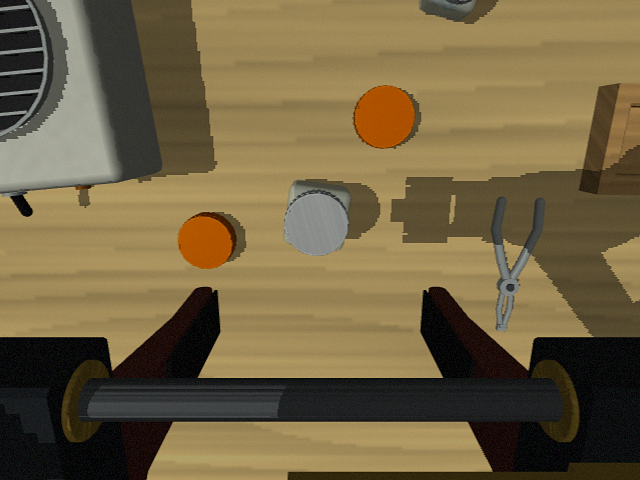

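View pics/w_stand.png

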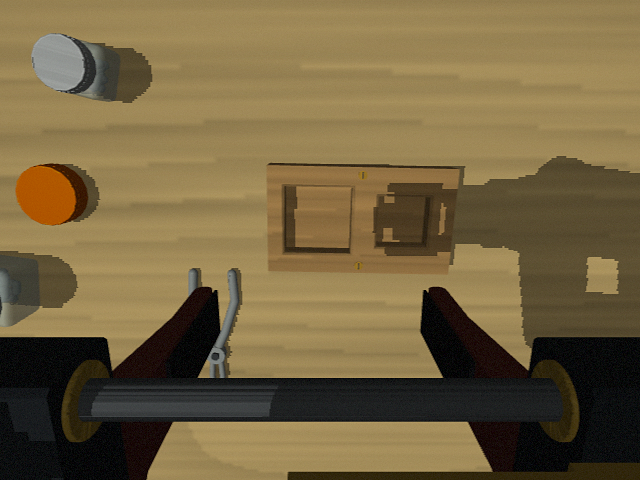

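The crop confirms it: the large pot is at top-view (220,292), next to the orange decoys. In the wrist views its lid is at (317,223), and the larger pocket (left) spans about (283..352, 185..252). I'll enlarge these to read the corners.

Run:
```python
import cv2,numpy as np
f=lambda a,x,y,w,h,k:cv2.resize(a[y:y+h,x:x+w],None,fx=k,fy=k,interpolation=cv2.INTER_CUBIC)
a=cv2.imread("pics/w_pot.png");b=cv2.imread("pics/w_stand.png")
A=np.full((560,300,3),0,np.uint8);c=f(a,275,170,85,95,3.5);A[:c.shape[0],:c.shape[1]]=c
B=np.zeros((560,500,3),np.uint8);c=f(b,260,155,210,120,2.35);B[:c.shape[0],:c.shape[1]]=c
c=f(b,275,178,85,80,3.2);B[290:290+c.shape[0],:c.shape[1]]=c
cv2.imwrite("pics/z.png",cv2.convertScaleAbs(np.hstack([A,B]),alpha=1.3))
```

```text
(no output)
```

View pics/z.png

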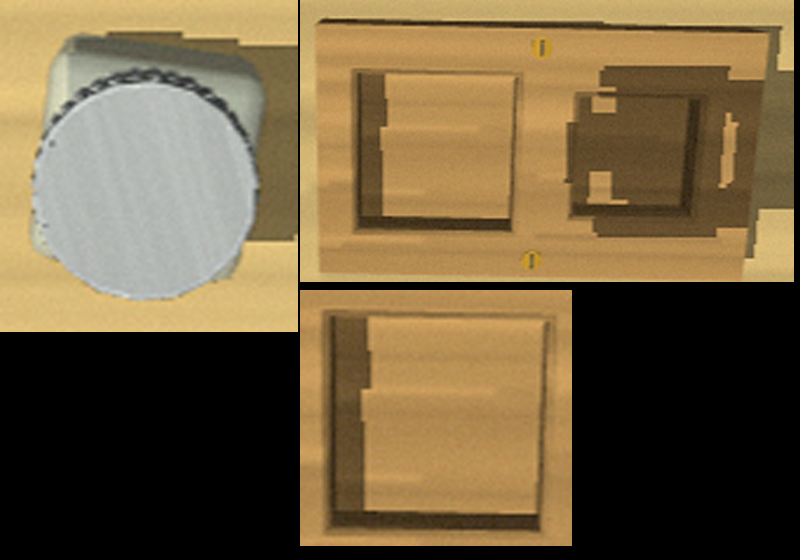

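Run:
```python
from h import *
d=np.load("w_pot.npz");K,T=d["K"],d["T"]
print("lid",px2w((316.9,224.3),.07,K,T).round(4), "top cam",px2w((219,292),.07,*cam("top")).round(4))
for z,l in((.046,[(285,241),(342,248.6)]),(.004,[(295,180),(349.9,188.6)])): 
    a,b=[px2w(u,z,K,T) for u in l]; v=a-b; print(z,a.round(4),b.round(4),"yaw",np.arctan2(-v[0],v[1]).round(3))
d=np.load("w_stand.npz");K,T=d["K"],d["T"]
P=np.array([px2w(((u-300)/3.2+275,(v-290)/3.2+178),.028,K,T) for u,v in((327,313),(548,315),(540,530),(330,530))])
print(P.round(4),"pocket",P.mean(0).round(4))
S=np.array([px2w(((u-300)/2.35+260,v/2.35+155),.028,K,T) for u,v in((318,22),(770,32),(742,279),(322,272))])
print(S.round(4),"stand",S.mean(0).round(4)); v=S[0]+S[3]-S[1]-S[2]; y=np.arctan2(-v[0],v[1]); print("yaw",y, "pl", S.mean(0)[:2]+.038*np.array([-np.sin(y),np.cos(y)]))
```

```text
lid [0.447  0.2384 0.07  ] top cam [0.4467 0.2346 0.07  ]
0.046 [0.4262 0.2675 0.046 ] [0.4191 0.2157 0.046 ] yaw -0.137
0.004 [0.4765 0.2601 0.004 ] [0.4682 0.2066 0.004 ] yaw -0.154
[[ 0.5449 -0.0359  0.028 ]
 [ 0.5444 -0.0959  0.028 ]
 [ 0.4835 -0.095   0.028 ]
 [ 0.4835 -0.0353  0.028 ]] pocket [ 0.5141 -0.0655  0.028 ]
[[ 0.5627 -0.0228  0.028 ]
 [ 0.5592 -0.1879  0.028 ]
 [ 0.4636 -0.1859  0.028 ]
 [ 0.4665 -0.0211  0.028 ]] stand [ 0.513  -0.1044  0.028 ]
yaw -0.01928557572372936 pl [ 0.51372905 -0.06642562]
```

Run:
```python
from h import *
print("warmer corner",px2w((157,278),.11,*cam("top")).round(3))
q=quat(-np.pi/2-.145); P=(.447,.2372)
move_pose((*P,.13),q); print(get_time())
print(movel((*P,.028),v=.08,until_force=8), get_tcp_pos()); 
command_gripper(0.0); print("w",get_grip_width()*88,get_finger_force(),get_ft_force(),get_time())
movel((*P,.11),v=.08)
print("w",get_grip_width()*88,get_ft_force(),get_tcp_pos(),get_time())
K,T=cam("wrist");np.savez("w_held.npz",K=K,T=T)
im=read_camera("wrist")[:,:,::-1]; cv2.imwrite("pics/w_held.png",im)
print("pred lid top centre", w2px(tool_T()[:3,3]+[0,0,.042],K,T), w2px(tool_T()[:3,3]+[0.027,0,.042],K,T))
cv2.imwrite("pics/w_heldc.png",cv2.resize(im[240:480,160:480],None,fx=2,fy=2))
```

```text
warmer corner [0.475 0.367 0.11 ]
4.4167
False [0.44733683 0.23738229 0.02846841]
w 55.66503140960441 30.00029146671295 [-0.4487598   0.58310768  1.89493725] 6.4417
w 55.984950419992096 [ 0.11865114  0.07703645 -2.75952825] [0.44663842 0.23700167 0.10952905] 7.6167
pred lid top centre [321.6446061  361.71526561] [309.37440711 286.86282413]
```

View pics/w_heldc.png

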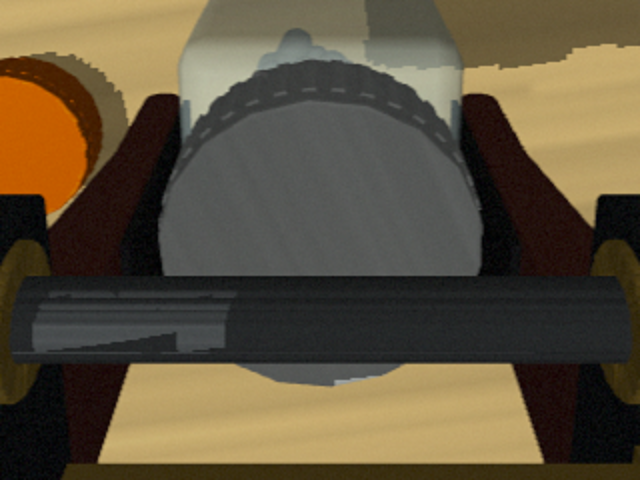

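The wrist view shows the pot squarely held between the fingers. The lid centre is at about (320,361), against a predicted (321.6,361.7), so the offsets are under 1 mm. Next I place it.

Run:
```python
from h import *
q=quat(-np.pi/2-.015); P=(.514,-.066)
move_pose((*P,.13),q); movel((*P,.062),v=.1); f0=np.array(get_ft_force()); print(get_time(),get_tcp_pos(),f0.round(2))
hit=movel((*P,.034),v=.025,until_force=6)
print(hit,get_tcp_pos(),(np.array(get_ft_force())-f0).round(2),np.array(get_ft_torque()).round(2),get_time(),get_grip_width()*88)
```

```text
9.6833 [ 0.5143861  -0.06589801  0.06228165] [ 0.04  0.36 -1.77]
True [ 0.51375177 -0.0659647   0.03608365] [-0.69 -0.11  6.6 ] [ 0.08  0.24 -0.  ] 10.6333 55.53424746672135
```

Run:
```python
from h import *
command_gripper(1.0); wait(.4); p=np.array(get_tcp_pos()); print(p,get_finger_force(),get_time())
movel((.514,-.066,.057),v=.06); wait(.1)
cv2.imwrite("pics/side1.png",cv2.resize(read_camera("side")[230:380,240:400,::-1],None,fx=3,fy=3))
f0=np.array(get_ft_force()); command_gripper(0.0)
print("w",get_grip_width()*88,get_finger_force(),(np.array(get_ft_force())-f0).round(2),get_time())
j=np.array(get_joint_pos(),float)
for k in range(1,8):
    a=j.copy(); a[5]-=1.45*k/7; movej(a.tolist())
    print(k,round(get_time(),2),np.array(get_ft_torque()).round(2),(np.array(get_ft_force())-f0).round(1),np.array(get_tcp_pos()).round(4),round(get_grip_width()*88,2))
```

```text
[ 0.5129923  -0.06583869  0.0355018 ] 0.0 11.7167
w 54.051586678126355 29.90496462327428 [0.52 0.92 0.55] 13.0083
1 13.32 [-0.02  0.13  0.04] [0.8 0.1 3.6] [ 0.5143 -0.066   0.0572] 54.0
2 13.64 [-0.11  0.13  0.08] [0.1 0.8 6.7] [ 0.5145 -0.0661  0.0574] 54.1
3 13.96 [-0.04  0.12  0.04] [ 0.8 -1.1  6.1] [ 0.5146 -0.0661  0.0575] 54.19
4 14.28 [-0.08  0.06  0.06] [ 1.5 -0.2  7.4] [ 0.5146 -0.0661  0.0574] 54.15
5 14.59 [-0.11  0.07  0.02] [-0.   0.3  6.9] [ 0.5146 -0.0661  0.0575] 54.11
6 14.91 [-0.08  0.02 -0.04] [-0.3  0.7  7.3] [ 0.5146 -0.0661  0.0574] 53.82
7 15.22 [-0.01  0.11 -0.03] [ 0.3 -0.   7. ] [ 0.5145 -0.066   0.0575] 53.48
```

View pics/side1.png

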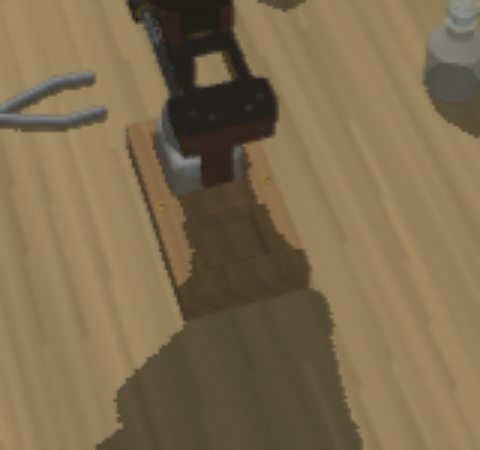

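Side view: the pot sits in the pocket and the fingers are on the lid at about (225,150) in the crop. The twist torque readings are low, so I'll lift a few millimetres and weigh what comes up.

Run:
```python
from h import *
p=np.array(get_tcp_pos())
for dz in (.002,.004,.007):
    movel((.5145,-.066,.0572+dz),v=.02); wait(.15)
    print(np.array(get_ft_force()).round(2),np.array(get_ft_torque()).round(2),np.array(get_tcp_pos()).round(4),get_grip_width()*88)
cv2.imwrite("pics/side2.png",cv2.resize(read_camera("side")[250:330,260:350,::-1],None,fx=6,fy=6,interpolation=cv2.INTER_CUBIC));print(get_time())
```

```text
[-0.53 -0.03 -0.81] [-0.08  0.04 -0.06] [ 0.5144 -0.066   0.0591] 54.11769851148629
[ 0.08 -0.46 -0.59] [-0.07  0.1  -0.02] [ 0.5144 -0.066   0.0612] 53.83615104105407
[ 0.65  0.46 -1.35] [-0.04  0.08  0.01] [ 0.5145 -0.066   0.0642] 53.90230536870589
16.5417
```

Run:
```python
from h import *
def fz():
    v=[]
    for _ in range(20): wait(.02); v.append(get_ft_force()[2])
    return np.mean(v)
print(fz())
movel((.5145,-.066,.072),v=.02); print(fz())
movel((.5145,-.066,.090),v=.03); print(fz(),get_grip_width()*88,get_tcp_pos(),get_finger_force())
a=read_camera("side")[240:330,255:355,::-1];b=read_camera("wrist")[:,:,::-1]
cv2.imwrite("pics/fin.png",np.hstack([cv2.resize(a,(400,360),interpolation=cv2.INTER_CUBIC),cv2.resize(b[120:480,120:520],(400,360))]));print(get_time())
```

```text
-0.535191938529229
-0.5956905024557193
-0.6844001700635103 53.80252211900035 [ 0.51440667 -0.0659813   0.08984477] 30.06766979349777
18.9333
```

View pics/fin.png

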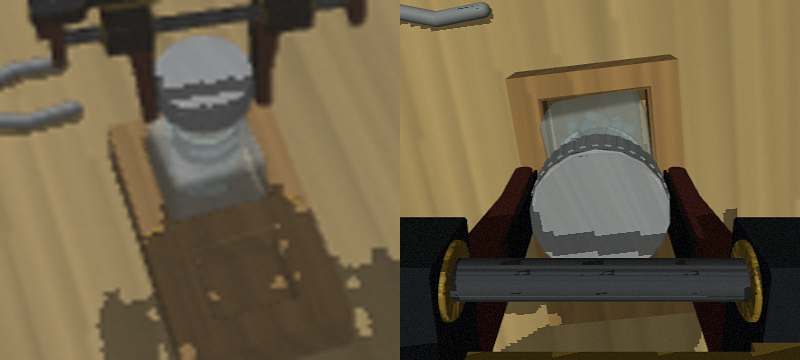

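The view shows the lid at (600,210) held level above the open neck, with the pot sitting in its pocket. The load is 0.65 N, the lid's weight alone.

```bash
python3 -c "
from station import *
wait(.3); print(job_done())"
```

```text
the job is handed in; nothing more can be done
None
```

I've handed in the job: the larger pot is seated in the larger pocket, and the gripper holds its unscrewed lid level, about 18 mm above the open neck; no verdict was shown.

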